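Sift the small beads out of the tilting bowl

ROBOT

A 6-joint arm with a two-finger parallel gripper is mounted at the origin on the work surface. World frame = base frame: x ahead of the robot, y to its left, z up, the work surface at z = 0. Lengths are in mm, angles in rad, forces in N, time in s.
With the tool pointing down it reaches from about 250 to 775 mm from the base axis. Payload 4 kg.
Tool frame: the origin (TCP) lies at the very end of the fingers, on their centre line; the grasp point (between the pads) lies 19 mm behind it (manip.pinch_z is the distance from the TCP to the grasp point, in mm); z points along the fingers, y is the direction in which the jaws open and shut (so a half turn about z gives the same grasp; the last joint's range is limited). The gripper opens to 85 mm and grips with 20 to 120 N. Pads are 22 mm wide; open, the fingers measure 114 mm over their backs; the gripper's body (76 mm by 85 mm) begins 54 mm behind the grasp point. The pads swing forward as they close: fully open they stand 13 mm farther back than shut.
Start: joints at [-1.383, 0.087, 1.371, -0, 1.684, -0.103], TCP at [157.692, -526.926, 231.341] pointing down, gripper open.
Joint ranges: [-3.1, 3.1], [-0.76, 2.03], [0.27, 2.55], [-1.08, 4.22], [0.17, 2.65], [-2.57, 2.57]. Speed limits (rad/s): [2.79, 2.79, 3.14, 3.14, 3.14, 3.14].

INTERFACE

Orientations are given as a unit quaternion [w, x, y, z].
In Python, from bench import manip gives the robot as it stands.
- The arm moves only by the tool step_arm, never from a script. Its argument "targets" is a list of rows, each a list of 7 numbers: the opening, from 0 (shut) to 1 (fully open), then the shift along the tool's x, y, z in mm, then the turn, a rotation vector about the tool's x, y, z in rad. In form: [[gripper, tx, ty, tz, rx, ry, rz], ...]. A call has 1 to 8 rows; each row shifts and turns the commanded pose from where the row before left it, along the tool's axes as they then stand; what a row does not reach is not made up. A row lasts 1/8 s, in which the tool goes at most 62.5 mm and 10.7 degrees, less where a joint would pass 70% of its speed; a pose out of reach is approached as far as the arm can. A call with a gripper value outside its range is refused whole. The fingers move at their own pace and stop on an object; the grip force is fixed at half the most. Time passes only in rows, so rows that do not move let the fingers close. It gives the time, the measured TCP pose, the force and the opening at its end, in the units of the state.
- manip.sense(): the state, without advancing time (a new reading comes with each control period).
- manip.snapshot(name): name is "scene" or "top"; returns the picture (384x512x3 uint8, blue, green, red); there is no depth.
- manip.camera_model(name): a dict with "fovy" (degrees; the focal length in pixels is half the picture's height over the tangent of half this angle, whatever the lens; pixels are square), "cx", "cy" (the principal point, pixels), "view" (4x4, takes a point from world to camera coordinates). Camera axes: x right, y up, looking along -z (the intrinsics and any distortion apply to the point x, -y, -z); pixel columns grow to the right and rows downward; lengths in mm; the calibration is good to about 2 mm. A picture is of the moment at which its call begins. camera_model takes no time and is no camera call.
- manip.finish_job(): hands the job in, once; it reports no verdict.
Trained networks look in the newest picture that a camera, given by its name, has taken for a name from the list of things; names that differ only in an ending like _2 or _b are one class to them, and where a whole thing is asked for, a point or a joint stands for the part that bears it (a point fixed in the world has none). Each returns a list of dicts, best first, with "score" (0 to 1); they miss things now and then, are a little off and sometimes report something else, mostly with a low value. They report only what shows in the picture. A call takes as long as a camera call. They do not tell look-alikes from the thing itself.
- manip.cut_out(camera, thing): "pixels" (384x512 bool, what is visible of it).
- manip.place_of(camera, thing): "location" ([x, y, z] in mm, in world coordinates, good to about 4 mm: a listed point, or the origin of a listed thing).
The state is a dict: "clock": time; "qpos": joint angles; "joint_velocities": joint speeds; "joint_torque": joint torques, N m; "position": TCP position; "eef_rot": TCP orientation; "wrist_force": force on the tool from outside, world axes, zero at the start; "moment": the same for the moment, N m; "finger_gap": opening from 0.0 (shut) to 1.0 (fully open).
Only numpy, scipy, OpenCV 4.12 (cv2) and the standard library are available. Lean on these libraries where they do the work, as an engineer would, in place of code of your own. Each camera call takes 0.05 s, during which the arm holds its last target.

TASK

Sort the brass frame beads: lay the longest wooden bar, standing on edge, across both low shoulders of the bowl's open mouth and press down with it (the gripper itself must not push the bowl), so that the bowl tips nearly to its stop and the three small beads roll out through the gap under the bar into the tray while the bar holds the large one back. Then let the bowl swing back and set the bar down on the bare table, standing on its edge as it was.

Things in the scene. Friction and masses are not known exactly. Their poses are not given: they have to be found in the camera images.
- stand: Fixed wooden stand with a tilting aluminium bowl and a grey catch tray in front of it. Origin on the table under the hinge, z up; mouth and tray lie towards its own -x, y runs along the hinge, 95 mm up. Bowl: round back (inner radius 50 mm, rear at x = +60), 100 mm wide inside, cheeks 10 mm thick at y = +-50 to +-60, front lip at x = -90. Uprights at x = 0, y = +-76 to +-90, 105 mm high.
- mouth (a point): Middle of the bowl's open mouth at the height of its two low shoulders (flat cheek tops, x -90 to -35 in the stand's frame), 67 mm ahead of the hinge, 125 mm above the table, axes as the stand's. Does not move with the bowl. A bar on edge centred here along y rests on both shoulders and leaves a slit 22 mm high over the bowl's floor. Behind the shoulders the walls are 12 mm higher.
- tray (a point): Middle of the catch tray's floor, 4 mm above the table and 135 mm ahead of the hinge, axes as the stand's. The tray is 150 mm long (x), 170 mm wide (y), fixed, with walls 60 mm high (30 mm on the bowl's side).
- bowl (a joint): Tip angle of the bowl, rad: 0 at rest (floor sloping 1 degree to the rear), growing as the mouth goes down, stop at 0.55. A spring returns it to 0; pressing on the shoulders takes 4 to 9 N. An upright 20 mm bar centred at the mouth point goes down about 30 mm from first touch to the stop, straight down. Beads roll well from 0.45 on; keep it there 2 to 3 s.
- straightedge: Longest of three plain beech bars standing on edge on the table: 160 mm long (own x), 20 mm thick (y), 60 mm high (z), about 140 g. Origin at the centre of its underside. Grip it across the 20 mm from above, at mid length, at least 40 mm above its underside. The other two bars have the same section but are 90 and 50 mm long: too short to reach across the bowl's mouth.
- small_bead_a: Small brass bead, a plain ball 16 mm in diameter, 18 g, loose in the bowl. Origin at its centre; its axes mean nothing.
- small_bead_b: Small brass bead, a plain ball 16 mm in diameter, 18 g, loose in the bowl. Origin at its centre; its axes mean nothing.
- small_bead_c: Small brass bead, a plain ball 16 mm in diameter, 18 g, loose in the bowl. Origin at its centre; its axes mean nothing.
- large_bead: Large brass bead, a plain ball 30 mm in diameter, hollow, 40 g, loose in the bowl. Origin at its centre; its axes mean nothing. The only one of its size.
There are look-alikes about, which are no part of the job. What is shaped like the large_bead but black or turquoise is not meant. Leave any orange look-alike of the straightedge alone.

How it is judged (in metres and radians):
On the way:
1. the long bar lies across the bowl's mouth (within 30 mm of the middle) and the bowl is tipped forward by at least 0.35 rad (value of joint bowl above 0.35 rad and x of straightedge in the frame of stand between -0.105 and -0.035 m and y of straightedge in the frame of stand between -0.03 and 0.03 m and height (world z) of straightedge below 0.12 m and angle between the x axis of straightedge and the y axis of stand, either way round below 0.25 rad), for 0.3 s.
At the end, for the whole second after the job is handed in: All three small beads lie in the catch tray and the large bead lies in the bowl (all slower than 0.05 m/s), the bowl is back at rest (within 0.06 rad), and the long bar stands at rest on the table on its edge (underside within 8 mm of the table's height, upright within 10 degrees) (x of small_bead_a in the frame of stand between -0.21 and -0.06 m and y of small_bead_a in the frame of stand between -0.085 and 0.085 m and height (world z) of each of small_bead_a, small_bead_b, small_bead_c below 0.03 m and linear speed of each of small_bead_a, small_bead_b, small_bead_c, large_bead below 0.05 m/s and x of small_bead_b in the frame of stand between -0.21 and -0.06 m and y of small_bead_b in the frame of stand between -0.085 and 0.085 m and x of small_bead_c in the frame of stand between -0.21 and -0.06 m and y of small_bead_c in the frame of stand between -0.085 and 0.085 m and x of large_bead in the frame of stand between -0.09 and 0.07 m and y of large_bead in the frame of stand between -0.055 and 0.055 m and height (world z) of large_bead above 0.09 m and value of joint bowl below 0.06 rad and height (world z) of straightedge between -0.008 and 0.008 m and angle between straightedge's own z axis and vertical below 0.17 rad and linear speed of straightedge below 0.03 m/s); the robot touches nothing.
It fails at once if the bowl is pressed or pushed with the fingers or the arm (over 3 N) (contact force between any of the fingers, the arm and bowl above 3 N).
It also fails if it takes over 64 s, if anything falls off the work surface, if the arm or the gripper's body presses on something with over 40 N, if the wrist force passes 120 N, or if a joint passes its speed limit or range.

## Working session

There is one attempt and no reset: what is moved stays moved. The work goes in short steps, Python scripts to look and compute and a tool call to move; the robot and the scene stay as the last step left them, time stands still between calls to the robot, and variables do not carry over. Pictures are saved under pics/ and viewed, and the job is handed in when it is done.

Besides the shell and the picture viewer there is one more tool, called as name(argument=value, ...), one argument or row to a line, values as JSON. step_arm: Moves the arm, as the interface text tells. Its arguments: {"type":"object","properties":{"targets":{"type":"array"}},"required":["targets"]}

```bash
mkdir -p pics; ls; cat > h.py <<'E'
import numpy as np,cv2
from bench import manip
def cam(n):
    m=manip.camera_model(n);f=192/np.tan(np.radians(m["fovy"])/2);return m,f
def ray(n,u,v,z):
    m,f=cam(n);V=np.array(m["view"]);R=V[:3,:3];t=V[:3,3];c=-R.T@t
    d=R.T@np.array([(u-m["cx"])/f,-(v-m["cy"])/f,-1]);return c+d*(z-c[2])/d[2]
def proj(n,p):
    m,f=cam(n);q=np.array(m["view"])@np.append(p,1);return m["cx"]+f*q[0]/-q[2],m["cy"]-f*q[1]/-q[2]
E
python3 - <<'E'
from h import *
for n in("scene","top"):
    print({k:v for k,v in manip.camera_model(n).items()})
    cv2.imwrite(f"pics/{n}0.png",manip.snapshot(n))
    for th in ("stand","mouth","tray","straightedge","large_bead","small_bead_a"):
        try: print(n,th,[(round(r["score"],2),np.round(r["location"])) for r in manip.place_of(n,th)])
        except Exception as e: print(th,e)
print(manip.sense())
E
```

```text
pics
{'fovy': 49.63039857756085, 'cx': 251.27288346962428, 'cy': 186.12852884664142, 'view': array([[-5.82342070e-02,  9.98302920e-01, -2.40864285e-04,
         4.63541695e+01],
       [-5.61478892e-01, -3.25533649e-02,  8.26850490e-01,
         1.91382628e+02],
       [ 8.25439417e-01,  4.82862228e-02,  5.62421736e-01,
        -1.41721642e+03],
       [ 0.00000000e+00,  0.00000000e+00,  0.00000000e+00,
         1.00000000e+00]])}
scene stand [(0.59, array([502., 214.,  -2.]))]
scene mouth [(0.84, array([566., 225., 123.]))]
scene tray [(0.91, array([633., 243.,   6.]))]
scene straightedge [(0.81, array([ 264., -322.,   -3.])), (0.63, array([ 454., -390.,   -2.]))]
scene large_bead [(0.68, array([453.,  52.,  16.])), (0.53, array([492., 241., 114.]))]
scene small_bead_a [(0.51, array([508., 193., 106.])), (0.4, array([478., 210., 106.]))]
{'fovy': 54.25863687520789, 'cx': 253.30269111898534, 'cy': 196.63861574251843, 'view': array([[ 1.35116376e-01, -9.90821791e-01, -3.96787723e-03,
        -9.10202601e+01],
       [ 9.67840425e-01,  1.31122699e-01,  2.14689891e-01,
        -4.805880
[... 685 characters left out ...]
)]
{'clock': 0.7, 'qpos': array([-1.38314703e+00,  8.71469846e-02,  1.37068602e+00, -2.02298710e-05,
        1.68360868e+00, -1.03115677e-01]), 'joint_velocities': array([ 0.00018095, -0.00161793, -0.00129477, -0.00087308,  0.00124779,
        0.00106532]), 'joint_torque': array([-4.30216542e-04, -3.51586926e+01, -3.13376534e+01, -2.66265997e-04,
        1.93176716e-04,  7.23361978e-06]), 'position': array([ 157.66041834, -526.93274612,  231.37698144]), 'eef_rot': array([ 7.58422363e-05,  9.89450729e-01,  1.44869767e-01, -6.85201764e-06]), 'wrist_force': array([-0.15622242, -0.12316994,  0.73154811]), 'moment': array([ 0.00870495, -0.04532063,  0.05878385]), 'finger_gap': 0.9983645532713548}
```

View pics/scene0.png

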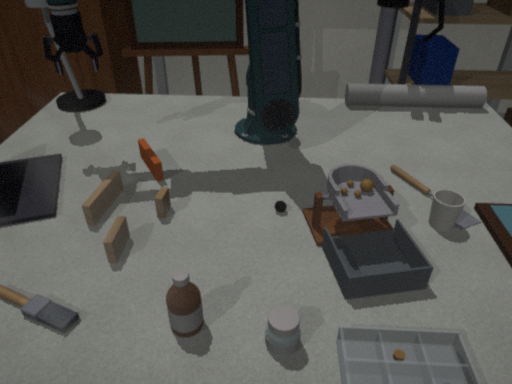

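View pics/top0.png

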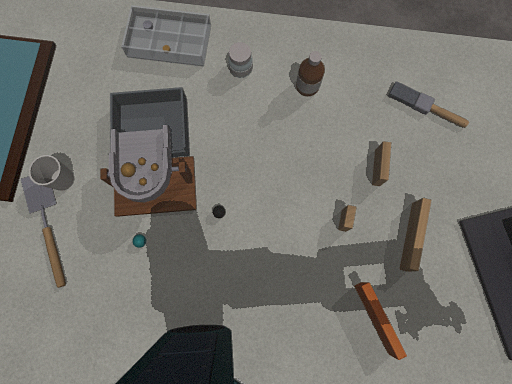

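In the top picture the bars are: beech at (415,235), (381,163) and (347,217), and orange at (381,320). The beech one at (415,235) looks longest. I'll enlarge that area and measure it.

```bash
python3 - <<'E'
from h import *
im=cv2.imread("pics/top0.png")
c=im[130:370,310:470];cv2.imwrite("pics/bars.png",np.clip(cv2.resize(c,None,fx=3.33*.75,fy=3.33*.75,interpolation=2).astype(float)*1.6,0,255))
c=im[80:225,90:210];cv2.imwrite("pics/bowl.png",np.clip(cv2.resize(c,None,fx=4,fy=4,interpolation=2).astype(float)*1.6,0,255))
for n in("top","scene"):
    for th in("straightedge",):
        for r in manip.cut_out(n,th):
            m=r["pixels"].astype(np.uint8);print(n,th,r["score"],m.sum(),cv2.minAreaRect(cv2.findNonZero(m)))
# colour segmentation of long bar
E
```

```text
top straightedge 0.68 1403 ((416.04913330078125, 233.78390502929688), (21.452919006347656, 75.5284652709961), 12.804265975952148)
top straightedge 0.56 1238 ((380.4412841796875, 320.0470275878906), (84.4949951171875, 16.5170841217041), 63.8531608581543)
scene straightedge 0.74 1142 ((103.10552215576172, 197.65284729003906), (22.401290893554688, 59.69674301147461), 41.3477783203125)
scene straightedge 0.63 485 ((151.35379028320312, 159.7725830078125), (44.4622917175293, 13.819360733032227), 57.2647705078125)
scene straightedge 0.43 10897 ((364.20001220703125, 235.9000244140625), (149.36932373046875, 94.36206817626953), 63.43495178222656)[ WARN:0@0.669] global loadsave.cpp:1063 imwrite_ Unsupported depth image for selected encoder is fallbacked to CV_8U.
```

View pics/bars.png

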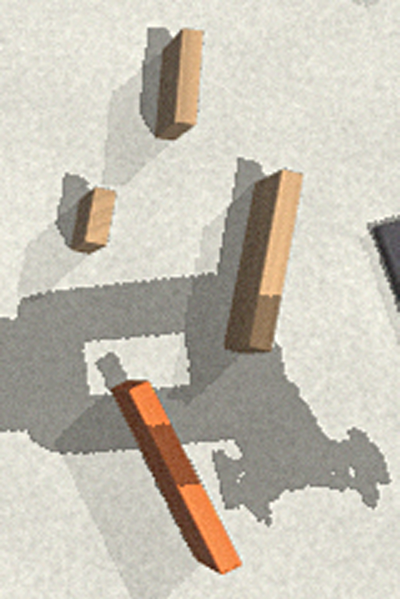

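View pics/bowl.png

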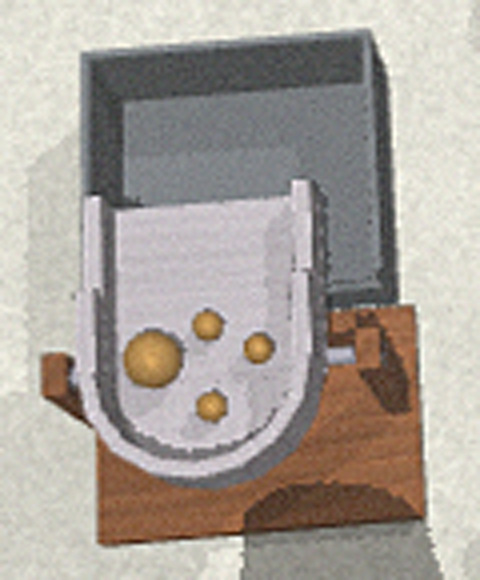

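```bash
cat > fit.py <<'E'
from h import *
from scipy.optimize import minimize
def boxsil(n,x,y,a,L=160,W=20,H=60,S=4):
    c,s=np.cos(a),np.sin(a)
    P=[(x+c*i*L/2-s*j*W/2,y+s*i*L/2+c*j*W/2,z) for i in(-1,1) for j in(-1,1) for z in(0,H)]
    q=np.array([proj(n,p) for p in P]);h=cv2.convexHull(((q+.5)*S).astype(np.int32))
    m=np.zeros((384*S,512*S),np.uint8);cv2.fillConvexPoly(m,h,1);return cv2.resize(m.astype(np.float32),(512,384),interpolation=cv2.INTER_AREA)
def fit(masks,x0):
    def f(p): return sum(np.abs(boxsil(n,*p)-m).sum()/m.sum() for n,m in masks.items())
    r=minimize(f,x0,method="Nelder-Mead",options=dict(initial_simplex=np.array(x0)+np.array([[0,0,0],[10,0,0],[0,10,0],[0,0,.15]])))
    return r
E
python3 - <<'E'
from fit import *
print([np.round(ray("top",310+u/2.4975,130+v/2.4975,60)) for u,v in((280,169),(301,174),(273,352))])
a,b=[ray("top",310+u/2.4975,130+v/2.4975,60) for u,v in((301,174),(273,352))];print(np.linalg.norm(a-b))
masks={n:[r for r in manip.cut_out(n,"straightedge")] for n in("top","scene")}
pick={"top":(416,234),"scene":(103,198)}
M={}
for n,rs in masks.items():
    for r in rs:
        u,v=cv2.minAreaRect(cv2.findNonZero(r["pixels"].astype(np.uint8)))[0]
        if np.hypot(u-pick[n][0],v-pick[n][1])<8: M[n]=r["pixels"].astype(np.float32)
x0=[*(ray("top",416,234,30)[:2]),0.0]
d=b-a;x0[2]=np.arctan2(d[1],d[0])
print(x0,list(M))
for k in [list(M)]+[[n] for n in M]:
    r=fit({n:M[n] for n in k},x0);print(k,r.x,r.fun)
# stand
W=lambda n,u,v,z:np.round(ray(n,u,v,z),1)
B=lambda u,v,z:W("top",90+u/4,80+v/4,z)
tl,tr,br=B(80,55,60),B(375,30,60),B(398,300,30)
print("tray rim",tl,tr,np.degrees(np.arctan2(*(tr-tl)[1::-1])), np.linalg.norm(tr-tl))
bl,brr=B(100,545,0),B(425,520,0);print("base",bl,brr,brr-bl)
l,r=B(86,198,125),B(302,182,125);print("lip",l,r,r-l,np.linalg.norm(r-l))
E
```

```text
[array([ 534., -393.,   60.]), array([ 532., -411.,   60.]), array([ 375., -393.,   60.])]
157.9372281538735
[np.float64(457.50203985457574), np.float64(-395.1173624699731), np.float64(3.0274373275359525)] ['top', 'scene']
['top', 'scene'] [ 454.75247948 -391.56891867    3.01381851] 0.15185555815696716
['top'] [ 456.22404414 -392.46012099    2.99348175] 0.06330185383558273Traceback (most recent call last):
  File "<stdin>", line 15, in <module>
  File "fit.py", line 10, in fit
    r=minimize(f,x0,method="Nelder-Mead",options=dict(initial_simplex=np.array(x0)+np.array([[0,0,0],[10,0,0],[0,10,0],[0,0,.15]])))
    res = _minimize_neldermead(fun, x0, args, callback, bounds=bounds,
                               **options)
    fsim[j] = func(sim[j])
              ~~~~^^^^^^^^
    fx = function(np.copy(x), *(wrapper_args + args))
  File "fit.py", line 9, in f
    def f(p): return sum(np.abs(boxsil(n,*p)-m).sum()/m.sum() for n,m in masks.items())
                     ~~~^^^^^^^^^^^^^^^^^^^^^^^^^^^^^^^^^^^^^^^^^^^^^^^^^^^^^^^^^^^^^^^
  File "fit.py", line 9, in <genexpr>
    def f(p): return sum(np.abs(boxsil(n,*p)-m).sum()/m.sum() for n,m in masks.items())
                                ~~~~~~^^^^^^
  File "fit.py", line 6, in boxsil
    q=np.array([proj(n,p) for p in P]);h=cv2.convexHull(((q+.5)*S).astype(np.int32))
                ~~~~^^^^^
  File "h.py", line 9, in proj
    m,f=cam(n);q=np.array(m["view"])@np.append(p,1);return m["cx"]+f*q[0]/-q[2],m["cy"]-f*q[1]/-q[2]
        ~~~^^^
  File "h.py", line 4, in cam
    m=manip.camera_model(n);f=192/np.tan(np.radians(m["fovy"])/2);return m,f
ValueError: time passes only in moves, steps and waits
```

The beech bar at (415,235) measures 158 mm, so it's the 160 mm straightedge. It's beech, not the orange bar at (381,320). I'll cache the camera models and finish fitting the stand.

```bash
cat > h.py <<'E'
import numpy as np,cv2,os,pickle
from bench import manip
def cam(n,_c={}):
    if n not in _c:
        f="cam_%s.pkl"%n
        if not os.path.exists(f): pickle.dump(dict(manip.camera_model(n)),open(f,"wb"))
        m=pickle.load(open(f,"rb"));_c[n]=m,192/np.tan(np.radians(m["fovy"])/2)
    return _c[n]
def ray(n,u,v,z):
    m,f=cam(n);V=np.array(m["view"]);R=V[:3,:3];t=V[:3,3];c=-R.T@t
    d=R.T@np.array([(u-m["cx"])/f,-(v-m["cy"])/f,-1]);return c+d*(z-c[2])/d[2]
def proj(n,p):
    m,f=cam(n);q=np.array(m["view"])@np.append(p,1);return m["cx"]+f*q[0]/-q[2],m["cy"]-f*q[1]/-q[2]
E
python3 - <<'E'
from h import *
W=lambda n,u,v,z:np.round(ray(n,u,v,z),1)
B=lambda u,v,z:W("top",90+u/4,80+v/4,z)
tl,tr,br=B(80,55,60),B(375,30,60),B(398,300,30)
print("tray rim",tl,tr,np.linalg.norm(tr-tl))
bl,brr=B(100,545,0),B(425,520,0);print("base",bl,brr,brr-bl)
l,r=B(86,198,125),B(302,182,125);print("lip",l,r,r-l,np.linalg.norm(r-l))
for d in(tr-tl,brr-bl,r-l): print(np.degrees(np.arctan2(d[0],-d[1])))
im=cv2.imread("pics/scene0.png")[150:300,290:450]
cv2.imwrite("pics/sbowl.png",np.clip(cv2.resize(im,None,fx=4,fy=4,interpolation=2)*1.5,0,255).astype(np.uint8))
for th in(0.21,.24):
  print(th,[np.round(proj("scene",p)) for p in ([566,225,125],)])
E
```

```text
tray rim [686.1 340.1  60. ] [724.9 171.6  60. ] 172.90948499142553
base [409.9 290.3   0. ] [450.  104.5   0. ] [  40.1 -185.8    0. ]
lip [575.9 287.5 125. ] [600.  176.4 125. ] [  24.1 -111.1    0. ] 113.6838598922468
12.967296425759413
12.178969075182922
12.239078634534776
0.21 [array([365., 201.])]
0.24 [array([365., 201.])]
```

View pics/sbowl.png

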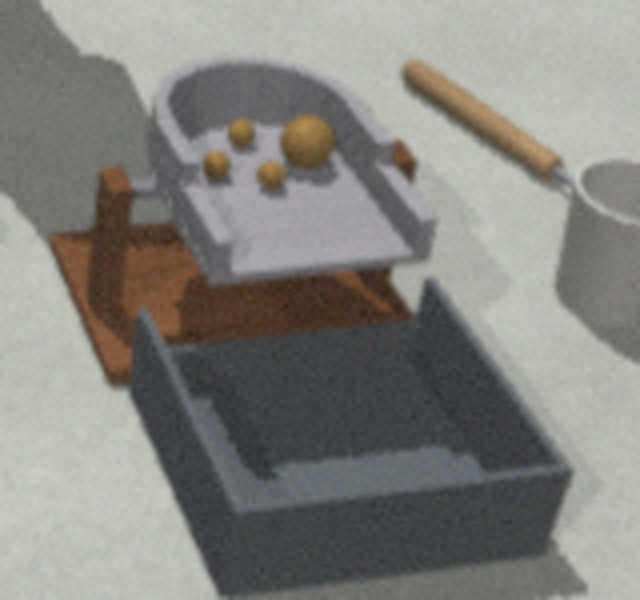

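Stand: mouth at about (566,226,125) and yaw 12.4°. The bowl lip, the base edge and both networks agree on this. The bar is at (456,-392) with its long axis at -8.5°. I'll turn the tool and move over the bar.

step_arm(
  targets=[
    [1,0,0,0,0,0,0.147],
    [1,0,0,0,0,0,0.147],
    [1,0,0,0,0,0,0.146],
    [1,46,-29.6,0,0,0,0],
    [1,46,-29.6,0,0,0,0],
    [1,46,-29.6,0,0,0,0],
    [1,46,-29.6,0,0,0,0],
    [1,46,-29.6,0,0,0,0],
  ],
)

```text
clock: 1.9
position: [408.7, -413.9, 231.5]
eef_rot: [0.0, 0.997, -0.075, 0.0]
wrist_force: [0.1, -0.4, -0.3]
finger_gap: 0.997
```

step_arm(
  targets=[
    [1,45,-29.5,0,0,0,0],
    [1,0,0,40,0,0,0],
    [1,0,0,40,0,0,0],
    [1,0,0,0,0,0,0],
  ],
)

```text
clock: 2.4
position: [454.4, -390.2, 146.8]
eef_rot: [-0.003, 0.997, -0.074, -0.003]
wrist_force: [0.4, 0.3, -0.0]
finger_gap: 0.997
```

```bash
python3 - <<'E'
from h import *
s=manip.sense();print(s["clock"],s["position"],s["eef_rot"],s["qpos"])
q=s["eef_rot"];print(np.degrees(2*np.arctan2(q[2],q[1])))
a,b=manip.snapshot("scene"),manip.snapshot("top")
o=np.hstack([cv2.resize(a[130:290,60:220],None,fx=2.4,fy=2.4),cv2.resize(b[150:310,330:490],None,fx=2.4,fy=2.4)])
cv2.imwrite("pics/p1.png",np.clip(o*1.5,0,255).astype(np.uint8))
E
```

```text
2.4 [ 454.35162914 -390.17673019  146.81496981] [-0.00310163  0.99722158 -0.07434583 -0.00349134] [-8.04186399e-01  2.32007928e-01  1.37346830e+00 -3.19061717e-05
  1.54545655e+00  9.15441489e-01]
-8.527365439490746
```

View pics/p1.png

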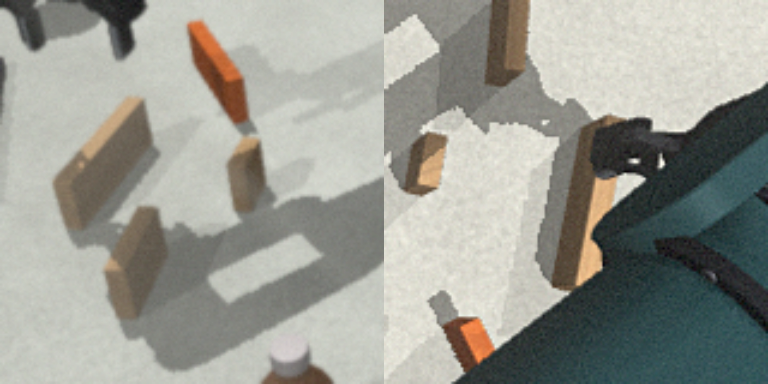

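step_arm(
  targets=[
    [1,2,1.5,40,0,0,0],
    [1,0,0,40,0,0,0],
    [1,0,0,40,0,0,0],
    [1,0,0,0,0,0,0],
    [0,0,0,0,0,0,0],
    [0,0,0,0,0,0,0],
    [0,0,0,0,0,0,0],
    [0,0,0,0,0,0,0],
  ],
)

```text
clock: 3.5
position: [458.4, -394.6, 32.7]
eef_rot: [0.001, 0.997, -0.075, 0.001]
wrist_force: [-1.1, 0.6, 2.0]
finger_gap: 0.224
```

step_arm(
  targets=[
    [0,0,0,0,0,0,0],
    [0,0,0,0,0,0,0],
    [0,0,0,0,0,0,0],
    [0,0,0,0,0,0,0],
  ],
)

```text
clock: 4.0
position: [458.3, -394.6, 32.7]
eef_rot: [0.001, 0.997, -0.075, 0.001]
wrist_force: [-0.1, 0.5, 6.0]
finger_gap: 0.22
```

step_arm(
  targets=[
    [0,0,0,-20,0,0,0],
    [0,0,0,-40,0,0,0],
    [0,0,0,-40,0,0,0],
    [0,0,0,-40,0,0,0],
    [0,0,0,-40,0,0,0],
    [0,0,0,0,0,0,0],
    [0,0,0,0,0,0,0],
  ],
)

```text
clock: 4.88
position: [457.2, -393.5, 209.3]
eef_rot: [-0.001, 0.997, -0.075, -0.001]
wrist_force: [-0.2, -0.2, -1.9]
finger_gap: 0.221
```

```bash
python3 - <<'E'
from h import *
s=manip.sense();print(s["clock"],s["position"],s["eef_rot"],s["qpos"])
q=s["eef_rot"];print(np.degrees(2*np.arctan2(q[2],q[1])))
a,b=manip.snapshot("scene"),manip.snapshot("top")
o=np.hstack([cv2.resize(a[60:260,20:220],None,fx=2,fy=2),cv2.resize(b[130:330,312:512],None,fx=2,fy=2)])
cv2.imwrite("pics/p2.png",np.clip(o*1.5,0,255).astype(np.uint8))
E
```

```text
4.875 [ 457.23371522 -393.5046285   209.29742533] [-0.00100766  0.99721694 -0.0745386  -0.00116498] [-8.04563011e-01  2.13148443e-01  1.27153957e+00 -5.20889157e-05
  1.65998483e+00  9.15444524e-01]
-8.549433733500795
```

View pics/p2.png

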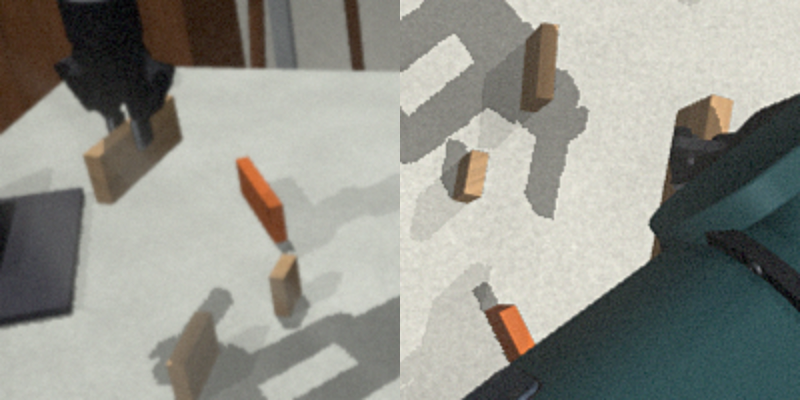

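The bar is held level by its upper part, with its underside about 177 mm up (seen at (130,150) in the left crop). Next I'll turn it by 111° and carry it over the mouth.

step_arm(
  targets=[
    [0,0,0,0,0,0,-0.176],
    [0,0,0,0,0,0,-0.176],
    [0,0,0,0,0,0,-0.176],
    [0,0,0,0,0,0,-0.176],
    [0,0,0,0,0,0,-0.176],
    [0,0,0,0,0,0,-0.176],
    [0,0,0,0,0,0,-0.176],
    [0,0,0,0,0,0,-0.176],
  ],
)

```text
clock: 5.98
position: [457.1, -393.4, 208.7]
eef_rot: [-0.002, 0.807, 0.591, -0.0]
wrist_force: [0.6, 0.0, -1.6]
finger_gap: 0.222
```

step_arm(
  targets=[
    [0,0,0,0,0,0,-0.176],
    [0,0,0,0,0,0,-0.176],
    [0,0,0,0,0,0,-0.176],
    [0,48.5,20,0,0,0,0],
    [0,48.5,20,0,0,0,0],
    [0,48.5,20,0,0,0,0],
    [0,48.5,20,0,0,0,0],
    [0,48.5,20,0,0,0,0],
  ],
)

```text
clock: 6.98
position: [502.7, -133.8, 209.1]
eef_rot: [-0.002, 0.627, 0.779, -0.001]
wrist_force: [1.4, -0.3, -2.1]
finger_gap: 0.224
```

step_arm(
  targets=[
    [0,48.5,20,0,0,0,0],
    [0,48.5,20,0,0,0,0],
    [0,48.5,20,0,0,0,0],
    [0,48.5,20,0,0,0,0],
    [0,48.5,20,0,0,0,0],
    [0,35,15,0,0,0,0],
    [0,0,0,0,0,0,0],
    [0,0,0,0,0,0,0],
  ],
)

```text
clock: 7.98
position: [555.6, 159.5, 209.6]
eef_rot: [-0.001, 0.627, 0.779, -0.002]
wrist_force: [-1.1, -0.1, -1.5]
finger_gap: 0.226
```

```bash
python3 - <<'E'
from h import *
s=manip.sense();print(s["clock"],s["position"],s["eef_rot"],s["qpos"],s["wrist_force"])
q=s["eef_rot"];print(np.degrees(2*np.arctan2(q[2],q[1])))
a,b=manip.snapshot("scene"),manip.snapshot("top")
o=np.hstack([cv2.resize(a[60:320,270:470],None,fx=2,fy=2),cv2.resize(b[50:310,50:250],None,fx=2,fy=2)])
cv2.imwrite("pics/p3.png",np.clip(o*1.5,0,255).astype(np.uint8))
E
```

```text
7.975 [555.63816395 159.45925577 209.55943391] [-7.69749130e-04  6.26735382e-01  7.79230336e-01 -1.50041892e-03] [ 1.81851558e-01  1.57179693e-01  1.33612740e+00 -7.96348880e-04
  1.65156350e+00 -3.42922602e-02] [-1.09337431 -0.10888774 -1.53749711]
102.38052187740061
```

View pics/p3.png

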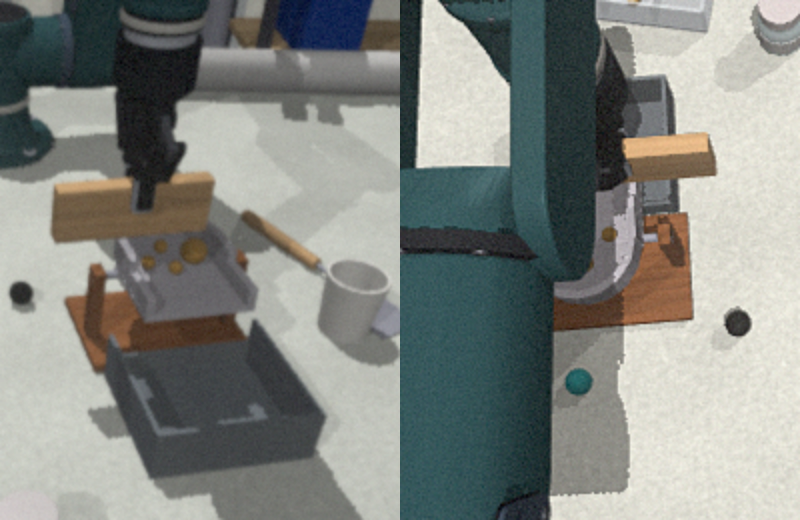

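step_arm(
  targets=[
    [0,31.5,12,0,0,0,0],
    [0,31.5,12,0,0,0,0],
    [0,0,0,20,0,0,0],
    [0,0,0,10,0,0,0],
    [0,0,0,0,0,0,0],
    [0,0,0,0,0,0,0],
  ],
)

```text
clock: 8.82
position: [566.7, 225.9, 182.0]
eef_rot: [0.0, 0.627, 0.779, 0.0]
wrist_force: [-1.2, -0.1, -1.1]
finger_gap: 0.222
```

```bash
python3 - <<'E'
from fit import *
s=manip.sense();print(s["clock"],s["position"],s["eef_rot"],s["wrist_force"])
q=s["eef_rot"];print(np.degrees(2*np.arctan2(q[2],q[1])))
a,b=manip.snapshot("scene"),manip.snapshot("top")
cv2.imwrite("pics/raw_s.png",a);cv2.imwrite("pics/raw_t.png",b)
o=np.hstack([cv2.resize(a[110:240,290:430],None,fx=3.5,fy=3.5,interpolation=2),cv2.resize(b[70:200,100:180],None,fx=3.5,fy=3.5,interpolation=2)])
cv2.imwrite("pics/p4.png",np.clip(o*1.5,0,255).astype(np.uint8))
# expected bar corners in pics at current pose
u=np.array([-.2147,.9767]);w=np.array([.9767,.2147]);z=s["position"][2]-32.7
for i in(-1,1):
  for j in (-1,1):
    p=s["position"][:2]+u*80*i+w*10*j
    print(i,j,[np.round(proj("scene",[*p,z+h])) for h in(0,60)],[np.round(proj("top",[*p,z+h])) for h in(0,60)])
E
```

```text
8.825 [566.67082979 225.93999231 182.04714953] [3.71439180e-04 6.27223031e-01 7.78839492e-01 4.21254690e-04] [-1.21005341 -0.14143507 -1.08685199]
102.30890815514401
-1 -1 [array([328., 192.]), array([332., 167.])] [array([175., 134.]), array([169., 122.])]
-1 1 [array([331., 198.]), array([335., 173.])] [array([175., 125.]), array([168., 112.])]
1 -1 [array([402., 185.]), array([408., 161.])] [array([ 96., 141.]), array([ 83., 129.])]
1 1 [array([406., 191.]), array([412., 166.])] [array([ 96., 131.]), array([ 83., 119.])]
```

View pics/p4.png

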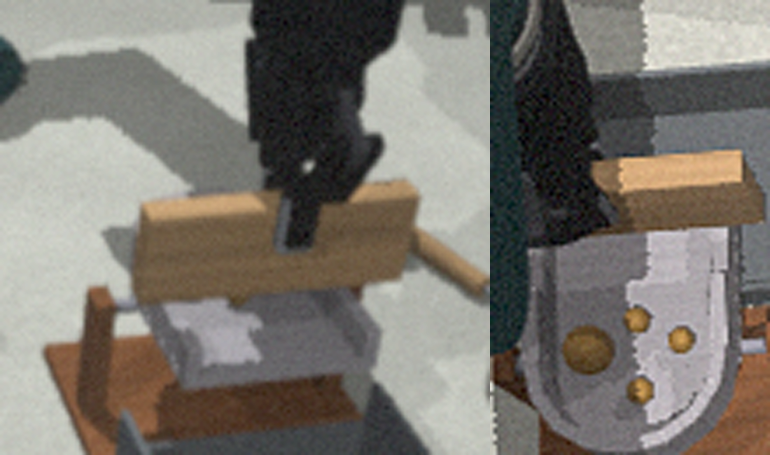

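The bar sits squarely over the mouth and the beads are still at the back of the bowl. I'll press down in small steps and watch the force.

step_arm(
  targets=[
    [0,0,0,10,0,0,0],
    [0,0,0,10,0,0,0],
    [0,0,0,5,0,0,0],
    [0,0,0,3,0,0,0],
    [0,0,0,3,0,0,0],
    [0,0,0,3,0,0,0],
    [0,0,0,3,0,0,0],
  ],
)

```text
clock: 9.8
position: [568.1, 227.0, 145.8]
eef_rot: [0.002, 0.627, 0.779, 0.002]
wrist_force: [5.1, 0.9, 4.4]
finger_gap: 0.222
```

step_arm(
  targets=[
    [0,0,0,4,0,0,0],
    [0,0,0,4,0,0,0],
    [0,0,0,3,0,0,0],
    [0,0,0,0,0,0,0],
  ],
)

```text
clock: 10.3
position: [568.8, 227.3, 134.8]
eef_rot: [0.002, 0.627, 0.779, 0.003]
wrist_force: [5.2, 2.2, 5.1]
finger_gap: 0.223
```

```bash
python3 - <<'E'
from fit import *
s=manip.sense();print(s["clock"],s["position"],s["wrist_force"])
a,b=manip.snapshot("scene"),manip.snapshot("top")
o=np.hstack([cv2.resize(a[130:290,290:430],None,fx=3.5,fy=3.5,interpolation=2),cv2.resize(b[70:230,100:180],None,fx=3.5,fy=3.5,interpolation=2)])
cv2.imwrite("pics/p5.png",np.clip(o*1.5,0,255).astype(np.uint8))
E
```

```text
10.3 [568.83465982 227.25144436 134.78197928] [5.18798703 2.18002907 5.09802826]
```

View pics/p5.png

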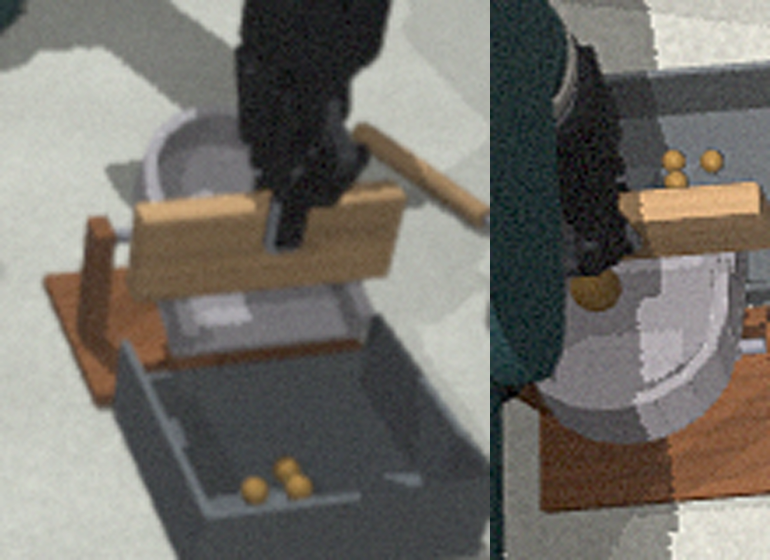

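All three small beads are already in the tray, at (255,490), (287,468) and (298,486) in the left crop. The large one is held behind the bar at (595,290) in the right crop. I'll press a little deeper and hold so the tip angle is certain to count.

step_arm(
  targets=[
    [0,0,0,2,0,0,0],
    [0,0,0,2,0,0,0],
    [0,0,0,1,0,0,0],
    [0,0,0,0,0,0,0],
    [0,0,0,0,0,0,0],
    [0,0,0,0,0,0,0],
    [0,0,0,0,0,0,0],
    [0,0,0,0,0,0,0],
  ],
)

```text
clock: 11.4
position: [569.2, 227.3, 130.2]
eef_rot: [0.002, 0.627, 0.779, 0.003]
wrist_force: [7.5, 2.2, 4.8]
finger_gap: 0.225
```

```bash
python3 - <<'E'
from fit import *
s=manip.sense();print(s["clock"],s["position"],s["wrist_force"])
a,b=manip.snapshot("scene"),manip.snapshot("top")
o=np.hstack([cv2.resize(a[130:290,290:430],None,fx=3.5,fy=3.5,interpolation=2),cv2.resize(b[70:230,100:180],None,fx=3.5,fy=3.5,interpolation=2)])
cv2.imwrite("pics/p6.png",np.clip(o*1.5,0,255).astype(np.uint8))
E
```

```text
11.4 [569.17840799 227.32687467 130.23849605] [7.49805719 2.16714161 4.82079257]
```

View pics/p6.png

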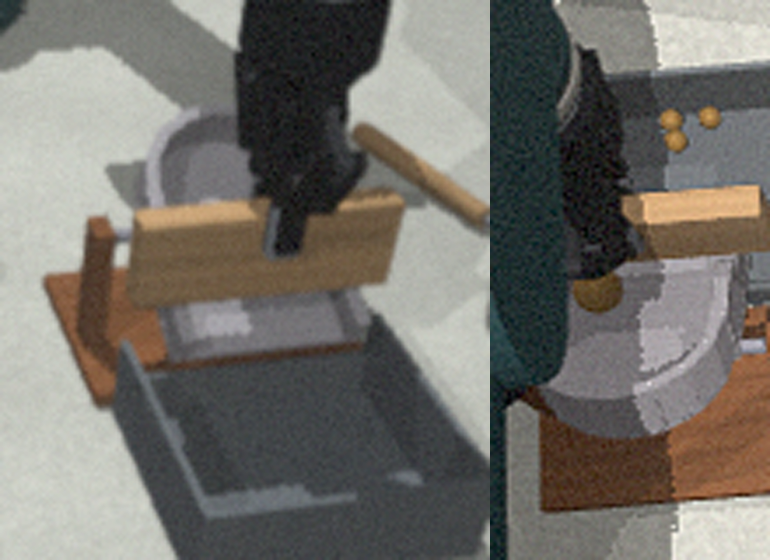

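```bash
python3 - <<'E'
from h import *
m=np.array([566,226.]);f=np.array([.977,.215]);y=np.array([.215,-.977]);H=m-67*f
for t in(0,.35,.4,.45,.5,.55):
    for z0 in (100,):
        dx,dz=90,z0-95
        X=dx*np.cos(t)+dz*np.sin(t);Z=95-dx*np.sin(t)+dz*np.cos(t)
        print(t,[np.round(proj("scene",[*(H+X*f+s*60*y),Z]),1) for s in(1,-1)])
E
```

```text
0 [array([340.2, 219.7]), array([395., 214.])]
0.35 [array([337.8, 230.1]), array([391.5, 224.4])]
0.4 [array([337.4, 231.2]), array([390.8, 225.5])]
0.45 [array([336.9, 232.3]), array([390.1, 226.5])]
0.5 [array([336.4, 233.2]), array([389.4, 227.5])]
0.55 [array([335.9, 234. ]), array([388.6, 228.3])]
```

step_arm(
  targets=[
    [0,0,0,1,0,0,0],
    [0,0,0,1,0,0,0],
    [0,0,0,0,0,0,0],
    [0,0,0,0,0,0,0],
    [0,0,0,0,0,0,0],
    [0,0,0,0,0,0,0],
  ],
)

```text
clock: 12.25
position: [569.2, 227.4, 128.2]
eef_rot: [0.003, 0.627, 0.779, 0.003]
wrist_force: [6.2, 1.5, 4.6]
finger_gap: 0.222
```

```bash
python3 - <<'E'
from fit import *
s=manip.sense();print(s["clock"],s["position"],s["wrist_force"],s["moment"])
a,b=manip.snapshot("scene"),manip.snapshot("top")
cv2.imwrite("pics/p7.png",np.clip(cv2.resize(a[140:250,310:430],None,fx=6,fy=5,interpolation=2)*1.6,0,255).astype(np.uint8))
E
```

```text
12.25 [569.22174693 227.36086016 128.24184173] [6.24575723 1.4709693  4.60877117] [ 0.25755294 -1.36309084 -0.01868304]
```

View pics/p7.png

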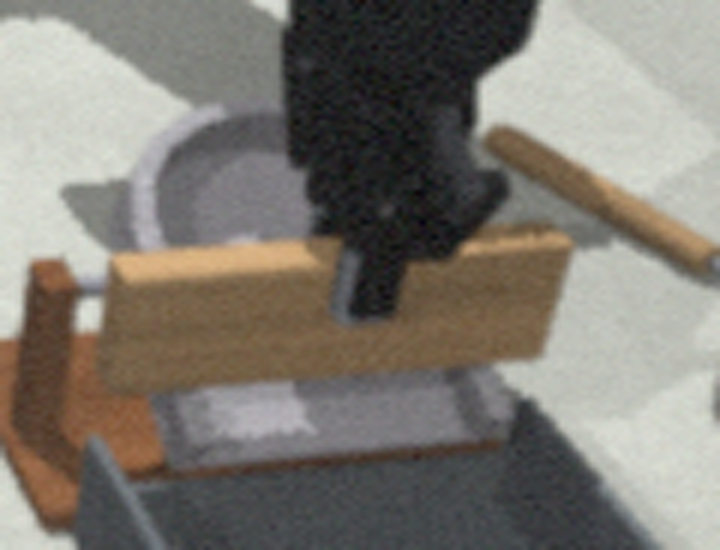

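The bowl is tipped almost to its stop. Now I'll raise the bar gently so the bowl and the large bead return slowly.

step_arm(
  targets=[
    [0,0,0,-3,0,0,0],
    [0,0,0,-3,0,0,0],
    [0,0,0,-3,0,0,0],
    [0,0,0,-3,0,0,0],
    [0,0,0,-3,0,0,0],
    [0,0,0,-3,0,0,0],
    [0,0,0,-3,0,0,0],
    [0,0,0,-3,0,0,0],
  ],
)

```text
clock: 13.35
position: [565.5, 226.5, 150.0]
eef_rot: [-0.001, 0.627, 0.779, -0.001]
wrist_force: [2.1, 0.4, 4.3]
finger_gap: 0.221
```

step_arm(
  targets=[
    [0,0,0,-2,0,0,0],
    [0,0,0,-2,0,0,0],
    [0,0,0,-2,0,0,0],
    [0,0,0,-2,0,0,0],
    [0,0,0,0,0,0,0],
    [0,0,0,0,0,0,0],
    [0,0,0,0,0,0,0],
    [0,0,0,0,0,0,0],
  ],
)

```text
clock: 14.35
position: [566.2, 226.6, 158.1]
eef_rot: [-0.0, 0.627, 0.779, -0.0]
wrist_force: [0.9, -1.0, -0.7]
finger_gap: 0.223
```

```bash
python3 - <<'E'
from fit import *
s=manip.sense();print(s["clock"],s["position"],s["wrist_force"],s["moment"])
a,b=manip.snapshot("scene"),manip.snapshot("top")
o=np.hstack([cv2.resize(a[110:270,290:430],None,fx=3.5,fy=3.5,interpolation=2),cv2.resize(b[70:230,100:180],None,fx=3.5,fy=3.5,interpolation=2)])
cv2.imwrite("pics/p8.png",np.clip(o*1.5,0,255).astype(np.uint8))
for p in([560,-60,0],[560,20,0],[560,-140,0]): print(p,proj("top",p),proj("scene",p))
E
```

```text
14.35 [566.24485006 226.56237173 158.06594538] [ 0.91746123 -0.97022887 -0.66356325] [ 0.01562897 -0.00145496 -0.03664435]
[560, -60, 0] (np.float64(271.7395821546867), np.float64(174.2541971135739)) (np.float64(231.2645642158899), np.float64(238.6222110448637))
[560, 20, 0] (np.float64(238.6395953714975), np.float64(169.94641071017736)) (np.float64(265.944977343824), np.float64(239.96829047590296))
[560, -140, 0] (np.float64(305.03425156479915), np.float64(178.58732042053873)) (np.float64(196.8627466079149), np.float64(237.28694497113977))
```

View pics/p8.png

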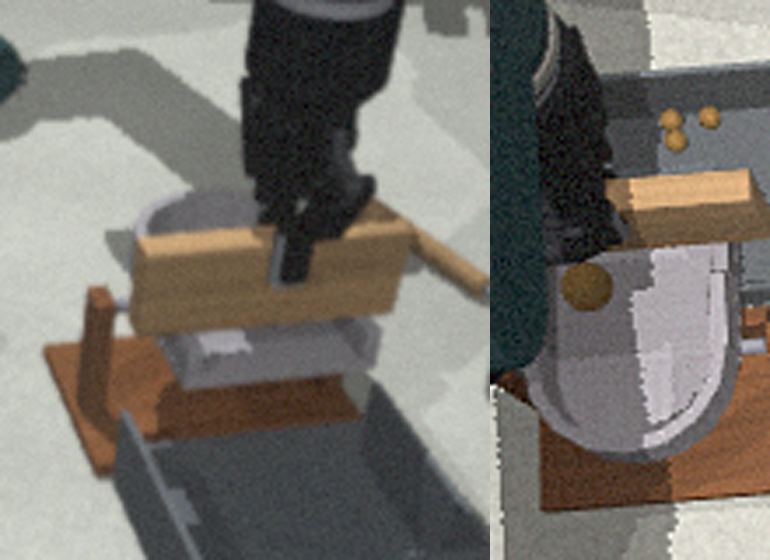

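step_arm(
  targets=[
    [0,0,0,0,0,0,0],
    [0,0,0,0,0,0,0],
    [0,0,0,0,0,0,0],
    [0,0,0,0,0,0,0],
    [0,0,0,0,0,0,0],
    [0,0,0,0,0,0,0],
    [0,0,0,0,0,0,0],
    [0,0,0,0,0,0,0],
  ],
)

```text
clock: 15.45
position: [566.3, 226.6, 158.3]
eef_rot: [0.0, 0.627, 0.779, -0.0]
wrist_force: [-0.0, 1.3, -1.3]
finger_gap: 0.217
```

```bash
python3 - <<'E'
from fit import *
a,b=manip.snapshot("scene"),manip.snapshot("top")
cv2.imwrite("pics/p9.png",np.clip(cv2.resize(b[70:230,70:230],None,fx=3.5,fy=3.5,interpolation=2)*1.5,0,255).astype(np.uint8))
E
```

```text
(no output)
```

View pics/p9.png

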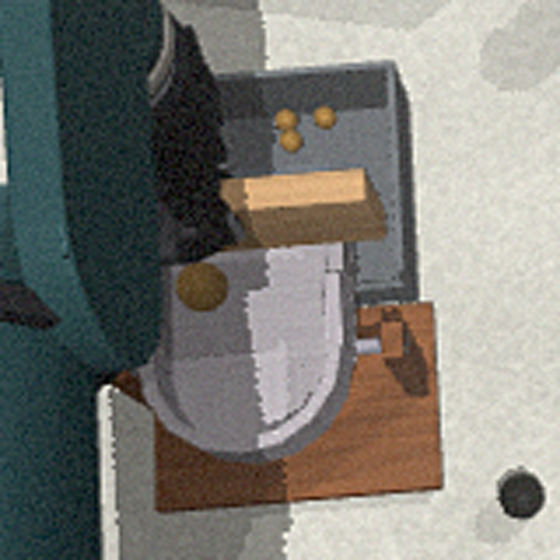

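step_arm(
  targets=[
    [0,0,0,-1,0,0,0],
    [0,0,0,-1,0,0,0],
    [0,0,0,-1,0,0,0],
    [0,0,0,-2,0,0,0],
    [0,0,0,0,0,0,0],
    [0,0,0,0,0,0,0],
    [0,0,0,0,0,0,0],
    [0,0,0,0,0,0,0],
  ],
)

```text
clock: 16.55
position: [566.2, 226.6, 163.2]
eef_rot: [-0.0, 0.627, 0.779, -0.0]
wrist_force: [0.2, 0.5, -2.3]
finger_gap: 0.223
```

```bash
python3 - <<'E'
from fit import *
a,b=manip.snapshot("scene"),manip.snapshot("top")
cv2.imwrite("pics/p10.png",np.clip(cv2.resize(b[70:230,70:230],None,fx=3.5,fy=3.5,interpolation=2)*1.5,0,255).astype(np.uint8))
E
```

```text
(no output)
```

View pics/p10.png

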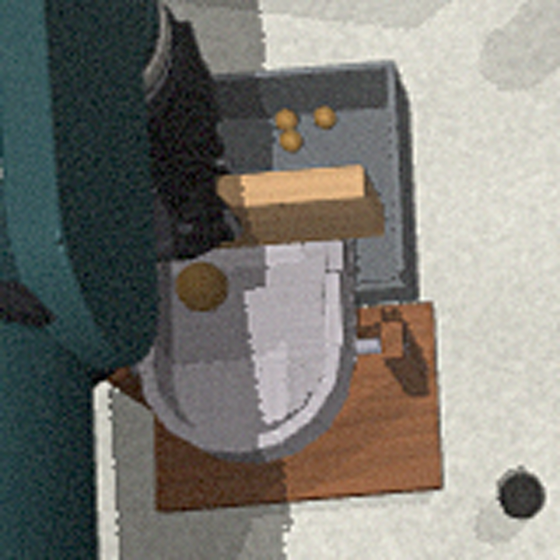

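The large bead stays put in the bowl at (202,287) and the three small ones are in the tray. I'll lift off and carry the bar to bare table near (520,-60), which is top pixel (272,190).

step_arm(
  targets=[
    [0,0,0,-15,0,0,0],
    [0,0,0,-35,0,0,0],
    [0,-45,-17.8,0,0,0,0],
    [0,-45,-17.8,0,0,0,0],
    [0,-45,-17.8,0,0,0,0],
    [0,-45,-17.8,0,0,0,0],
    [0,-45,-17.8,0,0,0,0],
    [0,-45,-17.8,0,0,0,0],
  ],
)

```text
clock: 17.65
position: [519.8, -61.5, 215.0]
eef_rot: [0.001, 0.627, 0.779, 0.001]
wrist_force: [-0.1, -0.2, -1.0]
finger_gap: 0.226
```

step_arm(
  targets=[
    [0,0,0,40,0,0,0],
    [0,0,0,40,0,0,0],
    [0,0,0,40,0,0,0],
    [0,0,0,30,0,0,0],
    [0,0,0,0,0,0,0],
    [0,0,0,0,0,0,0],
    [0,0,0,0,0,0,0],
  ],
)

```text
clock: 18.52
position: [521.5, -60.4, 65.9]
eef_rot: [0.002, 0.627, 0.779, 0.001]
wrist_force: [0.3, 0.1, -1.8]
finger_gap: 0.221
```

```bash
python3 - <<'E'
from fit import *
s=manip.sense();print(s["clock"],s["position"],s["wrist_force"])
a,b=manip.snapshot("scene"),manip.snapshot("top")
o=np.hstack([cv2.resize(a[110:310,150:350],None,fx=2,fy=2,interpolation=2),cv2.resize(b[70:270,150:350],None,fx=2,fy=2,interpolation=2)])
cv2.imwrite("pics/p11.png",np.clip(o*1.5,0,255).astype(np.uint8))
E
```

```text
18.525 [521.50283168 -60.36057582  65.86304521] [ 0.30797783  0.07385321 -1.77417016]
```

View pics/p11.png

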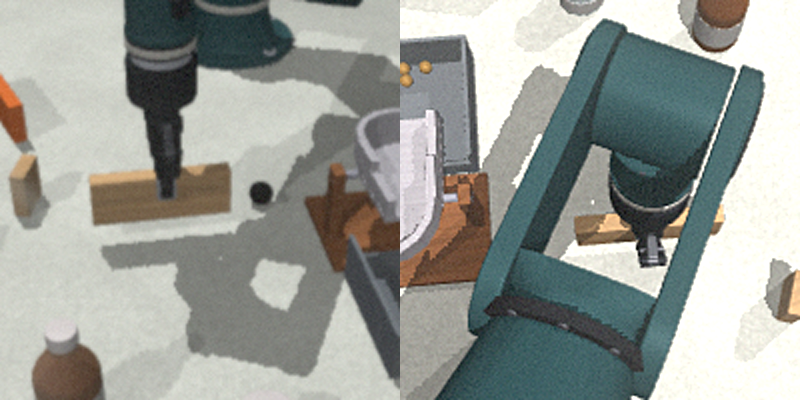

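step_arm(
  targets=[
    [0,0,0,15,0,0,0],
    [0,0,0,10,0,0,0],
    [0,0,0,5,0,0,0],
    [0,0,0,2,0,0,0],
    [0,0,0,0,0,0,0],
    [0,0,0,0,0,0,0],
    [0,0,0,0,0,0,0],
  ],
)

```text
clock: 19.5
position: [519.3, -59.8, 32.7]
eef_rot: [-0.001, 0.627, 0.779, -0.0]
wrist_force: [-5.0, 0.7, 8.4]
finger_gap: 0.221
```

The bar is on the table with the wrist force up to 8 N, so I'll release it and back off upwards.

step_arm(
  targets=[
    [0.4,0,0,0,0,0,0],
    [0.6,0,0,0,0,0,0],
    [0.6,0,0,0,0,0,0],
    [0.6,0,0,0,0,0,0],
    [0.6,0,0,-15,0,0,0],
    [0.6,0,0,-40,0,0,0],
    [0.6,0,0,-50,0,0,0],
    [0.6,0,0,-50,0,0,0],
  ],
)

```text
clock: 20.5
position: [519.8, -60.0, 189.0]
eef_rot: [0.001, 0.627, 0.779, 0.0]
wrist_force: [1.2, -0.6, 0.2]
finger_gap: 0.602
```

step_arm(
  targets=[
    [0.6,-50,0,0,0,0,0],
    [0.6,-50,0,0,0,0,0],
    [0.6,-50,0,0,0,0,0],
    [0.6,-50,0,0,0,0,0],
    [0.6,-50,0,0,0,0,0],
    [0.6,0,0,0,0,0,0],
    [0.6,0,0,0,0,0,0],
  ],
)

```text
clock: 21.38
position: [573.4, -304.0, 186.9]
eef_rot: [0.0, 0.627, 0.779, 0.0]
wrist_force: [-0.8, -0.1, 0.3]
finger_gap: 0.602
```

```bash
python3 - <<'E'
from fit import *
s=manip.sense();print(s["clock"],s["position"],s["wrist_force"])
a,b=manip.snapshot("scene"),manip.snapshot("top")
o=np.hstack([cv2.resize(a[110:310,180:440],None,fx=1.54,fy=2,interpolation=2),cv2.resize(b[70:270,90:290],None,fx=2,fy=2,interpolation=2)])
cv2.imwrite("pics/p12.png",np.clip(o*1.5,0,255).astype(np.uint8))
for n in("top","scene"):
  for th in("straightedge","small_bead_a","large_bead"): print(n,th,[(round(r["score"],2),np.round(r["location"])) for r in manip.place_of(n,th)])
E
```

```text
21.375 [ 573.39694715 -303.97684026  186.90004768] [-0.81623528 -0.06419554  0.33059698]
top straightedge [(0.87, array([520., -64.,  -2.]))]
top small_bead_a [(0.59, array([677., 254.,  18.])), (0.58, array([702., 228.,  10.])), (0.36, array([694., 260.,   9.]))]
top large_bead [(0.71, array([537., 248., 117.])), (0.62, array([363., 221.,  14.])), (0.45, array([452.,  52.,  11.])), (0.2, array([567., 224., 126.]))]
scene straightedge [(0.82, array([520., -61.,  -0.])), (0.6, array([ 262., -323.,   -2.]))]
scene small_bead_a []
scene large_bead [(0.69, array([449.,  58.,  17.])), (0.51, array([532., 248., 115.]))]
```

View pics/p12.png

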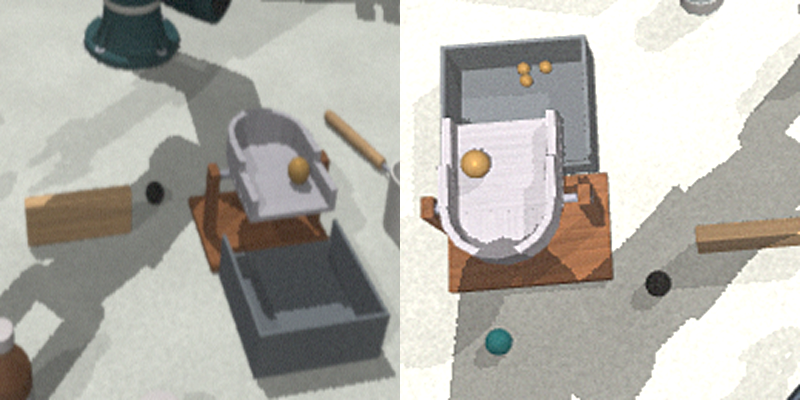

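The final picture shows the bar on edge and clear of everything, the bowl back at rest with the large bead in it, and three small beads in the tray. I'm handing in.

```bash
python3 -c "
from bench import manip
print(manip.finish_job())"
```

```text
the job is handed in; nothing more can be done
None
```

The sorting is done and handed in at about 21 s on the clock; no verdict was reported.

**What I did:** I gripped the 160 mm beech bar, which measured 158 mm in the picture, and laid it across both low shoulders of the bowl. I pressed it down about 29 mm, and the wrist force stayed under 10 N. The three small beads rolled into the tray and the bar held the large one back. I then let the bowl swing back slowly and set the bar down on bare table.

**Last checks:**
- **Small beads:** all three lie in the tray, at about (677,254), (702,228) and (694,260) mm. One network put the first at 18 mm high, but the picture shows it on the tray floor. The scene camera could not see them behind the tray wall.
- **Large bead:** it lies in the bowl at about (535,248,116) mm and did not move in the pictures taken after the bowl came back.
- **Bowl:** it looks back at rest in both pictures.
- **Bar:** it stands on its edge at about (520,-62) mm, with its underside within 2 mm of the table by both cameras.
- **Gripper:** it is clear of everything.

**Less certain:** I never read the tip angle directly. The depth pressed suggests about 0.5 rad. The lip position in the picture, taken 2 mm before full depth, suggested 0.42 to 0.5. Both are above the 0.35 needed. While the bar was over the bowl, the pictures put it up to about 5–9 mm off centre along its length, well inside the 30 mm allowed.

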